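# Shut and pin the bag-frame forming jig

## Task

Swing the jig's bar fully shut so that its brass eye lies between the two ears of the green yoke, then take the brass locking pin with the black knob from the wooden block and push it down through the upper ear, the eye and the lower ear until its collar sits flush on the yoke, and let go. The yoke has some play on its bolts, so find its hole by feel or sight and press gently: the casting is brittle and must never take more than 40 N from the pin. Leave the hole punch and everything else on the bench where it is.

Things in the scene. Friction and masses are not known exactly. Their poses are not given: they have to be found in the camera images.
- yoke_mouth (a point): Nominal centre of the yoke's hole at the upper ear's top face, 87 mm above the table (height is true). THE REAL HOLE LIES UP TO 10 mm OFF along this frame's x and up to 10 mm along y: yoke, bar and pivot shift as one unit, without turning, and stay put in a run; readings do not show the shift. z up, y from yoke to bar pivot, x away from the side the bar comes in from.
- jig: The whole jig; origin on the table under the nominal hole, axes as yoke_mouth. Green yoke: two level ears 56 x 56 x 12 mm, each with a vertical 13.6 mm round hole; upper ear at height 75 to 87 mm, lower 43 to 55, open below; a spine joins them at x 28 to 42 mm, top level with the upper ear. Board 18 mm thick, x -75 to 95, y -75 to 255. The yoke rides on rubber: it sinks 1 mm per 8 N, at most 4 mm.
- bar_pivot (a point): Nominal place of the bar's pivot (fixed to the board, so also without the shift of up to 10 mm), at the bar's mid height 66 mm: 200 mm along y from the hole, axes as yoke_mouth. Steel post, 20 mm diameter, top at height 86 mm. Between pivot and yoke stands a wooden form, x 21 to 55, 45 to 155 mm from the pivot, top at height 80 mm: the bar shuts against its front.
- gate (a joint): Bar angle q (rad), 0 = shut against a hard stop, grows as it opens to -x: a point d from the pivot lies at x = -d sin q, y = -d cos q from bar_pivot (plus the shift). Bar 24 mm wide, height 61 to 71 mm. To move it push or grasp its red upright peg: 18 mm diameter, d = 125 mm, height 71 to 121 mm. About 6 N at the peg moves it; it stays where left.
- eye_nominal (a point): Where the bar's brass eye belongs (fixed to the board, without the shift): on the nominal hole axis at height 66 mm. The eye plate is 36 x 36 x 10 mm with a 14 mm hole, 200 mm from the pivot. Hard against the stop its hole is 3 mm past the ears' holes (+x); the pin's tapered nose then draws it back when pressed with some 5 to 20 N.
- pin_grip (a point): Centre of the black knob (18 mm diameter, 36 mm tall) of the brass pin, 90 g; z up along the pin. Below the knob a collar, 24 mm diameter, underside 22 mm below this point; below that a 12 mm shaft 52 mm long, its last 5 mm tapering to 7 mm. It starts upright in one of the block's holes, this point 80 mm above the table; seated in the yoke it is at 109 mm.
- block: Fixed wooden tool block 140 x 60 x 58 mm, origin at the centre of its underside, long side along its x; two holes of 16 mm at x -40 and +40 mm, one with the pin and the other with the punch
- punch_mid (a point): Hole punch with a pear-shaped wooden handle (26 mm diameter, 66 mm tall above the block), standing in the block's other hole; this point is 30 mm above the block. Leave it
- dye_mid (a point): White dye bottle with red cap, 52 mm diameter, 130 mm tall; centre. Leave it
- redjar_mid (a point): Red jar with white lid, 54 mm diameter, 75 mm tall; centre. Leave it
- tub_mid (a point): Open white plastic tub, 80 mm diameter, 55 mm tall; centre. Leave it
- tape_mid (a point): Yellow roll of tape lying flat, 100 mm diameter, 25 mm tall; centre. Leave it
- brush_grip (a point): Brush with dark wooden handle lying flat, 170 mm long; a point on its handle. Leave it
There are look-alikes about, which are no part of the job. Leave any blue look-alike of the part that bears pin_grip alone.

How it is judged (in metres and radians):
On the way:
1. the bar is swung fully shut (value of joint gate below 0.03 rad), for 0.2 s.
At the end, for the whole second after the job is handed in: The bar is shut (gate under 0.03 rad) and the pin stands upright (within 0.12 rad) through both ears and the eye, its collar no more than 2.5 mm above the upper ear, within 17 mm of the nominal hole, released and at rest (value of joint gate below 0.03 rad and z of pin_grip in the frame of yoke_mouth below 0.0245 m and horizontal distance between pin_grip and yoke_mouth below 0.017 m and angle between pin_grip's own z axis and vertical below 0.12 rad and linear speed of pin below 0.02 m/s); the robot touches nothing.
It fails at once if the pin presses on the jig with more than 40 N (contact force between pin and jig above 40 N).
It fails at once if the punch or another bystander is moved more than 30 mm (distance of any of punch_mid, dye_mid, redjar_mid, tub_mid, tape_mid, brush_grip from where it was at the start of the episode above 0.03 m).
It also fails if it takes over 72 s, if anything falls off the work surface, if the arm or the gripper's body presses on something with over 40 N, if the wrist force passes 120 N, or if a joint passes its speed limit or range.

## Robot

A 6-joint arm with a two-finger parallel gripper is mounted at the origin on the work surface. World frame = base frame: x ahead of the robot, y to its left, z up, the work surface at z = 0. Lengths are in mm, angles in rad, forces in N, time in s.
With the tool pointing down it reaches from about 400 to 825 mm from the base axis. Payload 7 kg.
Tool frame: the origin (TCP) lies between the finger pads; the fingertips stand tip_extent ahead of it and the grasp point (between the pads) lies 8 mm behind it (tip_extent is the distance from the TCP to the fingertips, in mm); z points along the fingers, y is the direction in which the jaws open and shut (so a half turn about z gives the same grasp; the last joint's range is limited). The gripper opens to 88 mm and grips with 3 to 60 N. Pads are 19 mm wide; open, the fingers measure 130 mm over their backs; the gripper's body (78 mm by 193 mm) begins 47 mm behind the grasp point.
Start: joints at [-0.841, 0.359, 0.012, 0, -1.224, -0.288], TCP at [288.579, -610.178, 237.561] pointing down, gripper open.
Joint ranges: [-3.07, 3.07], [-1.43, 2.12], [-1.02, 1.25], [-3.03, 1.67], [-3.05, -0], [-3.03, 3.03]. Speed limits (rad/s): [2.39, 2.39, 3.01, 3.14, 3.14, 3.14].

## Interface

Orientations are given as a rotation vector (axis times angle).
In Python, from rig import * gives the robot as it stands.
- The arm moves only by the shell command python3 -m crank 'ROWS' [OPENING] [FORCE]. ROWS is JSON, a list of rows, each a list of 4 numbers: the shift along the tool's x, y, z in mm, then the turn about the tool's z in degrees. A call has 1 to 12 rows; each row is the pose to reach, as a shift and turn from the pose measured when the call began, along the tool's axes at that moment; what a row does not reach only later rows make up. A row lasts 1/10 s, in which the tool goes at most 50 mm and 8.59 degrees, less where a joint would pass 70% of its speed; a pose out of reach is approached as far as the arm can. A call with a gripper value outside its range is refused whole. OPENING is the opening in per cent of the stroke, from 0 (shut) to 100 (fully open), set as the call begins (- or left out, the last holds). The fingers move at their own pace and stop on an object; FORCE is the grip in N (left out, the last holds). Time passes only in rows, so rows that repeat a pose let the fingers close. It gives the time, the measured TCP pose, the force and the opening at its end, in the units of the state.
- get_state(): the state, without advancing time (a new reading comes with each control period).
- capture(name): name is "side" or "top"; returns a dict with "img" (480x640x3 uint8, blue, green, red), "fx", "fy", "cx", "cy" (pixels), "rvec" (rotation vector, rad) and "tvec" (3), from world to camera coordinates, as OpenCV has them. Camera axes: x right, y down, z forward; pixel columns grow to the right and rows downward; lengths in mm; the calibration is good to about 2 mm. A picture is of the moment at which its call begins. There is no depth.
- hand_in(): hands the job in, once; it reports no verdict.
The state is a dict: "time": time; "joint_pos": joint angles; "dq": joint speeds; "joint_efforts": joint torques, N m; "tool_pos": TCP position; "eef_rot": TCP orientation; "ft_force": force on the tool from outside, world axes, zero at the start; "moment": the same for the moment, N m; "opening": finger opening in mm.
Only numpy, scipy, OpenCV 4.12 (cv2) and the standard library are available. Lean on these libraries where they do the work, as an engineer would, in place of code of your own. Each camera call takes 0.05 s, during which the arm holds its last target. There are 200 camera calls.

## Working session

There is one attempt and no reset: what is moved stays moved. The work goes in short steps, Python scripts to look and compute and a shell command to move; the robot and the scene stay as the last step left them, time stands still between calls to the robot, and variables do not carry over. Pictures are saved under pics/ and viewed, about 8 in all and at most 12, crops included, and the job is handed in when it is done.

```bash
ls; mkdir -p pics; python3 - <<'E'
from rig import *
import cv2,numpy as np
s=get_state();print(s)
for n in("top","side"):
    c=capture(n);cv2.imwrite(f"pics/{n}0.png",c["img"]);print(n,c["fx"],c["fy"],c["cx"],c["cy"],c["rvec"],c["tvec"])
    R=cv2.Rodrigues(np.array(c["rvec"],float))[0];print(-R.T@np.array(c["tvec"]).ravel())
E
```

```text
pics
{'time': 0.0, 'joint_pos': array([-8.40888129e-01,  3.59375374e-01,  1.10772731e-02, -3.38568667e-04,
       -1.22405682e+00, -2.88105071e-01]), 'dq': array([ 5.37434558e-05,  1.62804580e-03, -1.29186136e-03, -1.19271891e-03,
        2.51324810e-03,  1.26776476e-03]), 'joint_efforts': array([ 6.81620240e-04, -5.82713270e+01,  2.93075609e+01,  6.99726373e+00,
        7.39057374e-03, -2.01829639e-04]), 'tool_pos': array([ 288.40149296, -609.79219405,  236.64019319]), 'eef_rot': array([ 6.88069979e-01, -3.06482186e+00, -2.38117494e-03]), 'ft_force': array([-0.43723423,  0.02232925, -0.3786155 ]), 'moment': array([ 0.00141605, -0.04743153, -0.0082056 ]), 'opening': 87.67469378880568}
top 604.356997170827 604.356997170827 306.9805025043397 238.76367135679402 [ 2.21176231 -2.1583974   0.12316501] [ -19.99684371  503.97473584 1334.49205014]
[ 380.88179201   20.4273516  1374.68950088]
side 499.8659931343538 499.8659931343538 322.2821634341367 247.02058279366767 [ 2.14614311 -0.2212121   0.12552166] [-489.16591639  112.78725811 1076.81007708]
[ 302.7795521  -918.42196222  690.18102233]
```

View pics/top0.png

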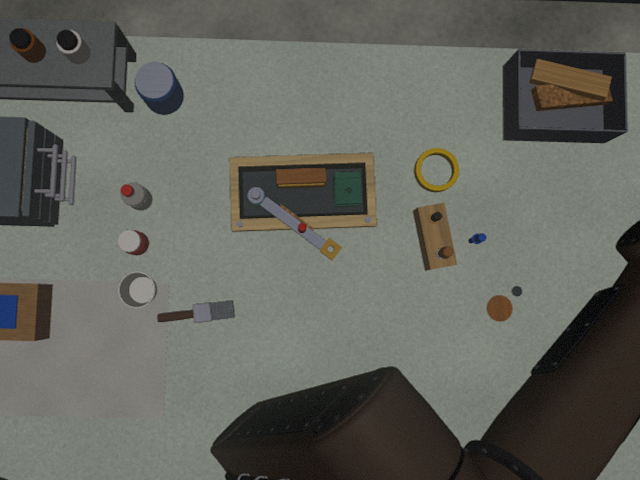

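View pics/side0.png

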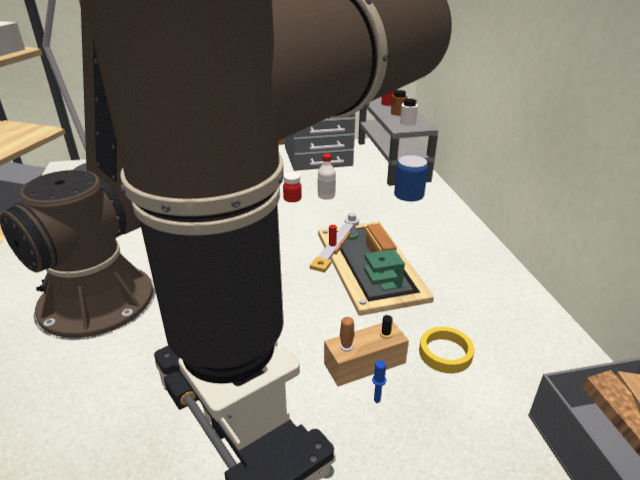

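The top view shows the jig with its yoke hole near (348,189), the pivot at (256,195) and the peg at (302,228). Candidates for the pin are the black knob (437,216), the brown punch (446,253) and the blue look-alike (479,239). I choose the black knob and check it in a close crop.

```bash
cat > h.py <<'E'
from rig import *
import cv2,numpy as np
from scipy.spatial.transform import Rotation as Ro
def pix(c,u,v,z):
    K=np.array([[c["fx"],0,c["cx"]],[0,c["fy"],c["cy"]],[0,0,1]])
    R=cv2.Rodrigues(np.array(c["rvec"],float))[0];t=np.array(c["tvec"]).ravel()
    o=-R.T@t;d=R.T@np.linalg.solve(K,[u,v,1.]);return o+d*(z-o[2])/d[2]
def proj(c,P):
    K=np.array([[c["fx"],0,c["cx"]],[0,c["fy"],c["cy"]],[0,0,1]])
    return cv2.projectPoints(np.array(P,float).reshape(-1,1,3),np.array(c["rvec"],float),np.array(c["tvec"],float),K,None)[0].reshape(-1,2)
def crop(c,u0,v0,w,h,s,f):
    cv2.imwrite(f,cv2.resize(c["img"][v0:v0+h,u0:u0+w],None,fx=s,fy=s,interpolation=cv2.INTER_CUBIC))
def st():
    s=get_state();R=Ro.from_rotvec(s["eef_rot"]).as_matrix()
    print("t",s["time"],"p",s["tool_pos"].round(1),"x",R[:,0].round(3),"y",R[:,1].round(3),"z",R[:,2].round(3),"F",s["ft_force"].round(1),"o",round(s["opening"],1));return s,R
E
python3 - <<'E'
from h import *
c=capture("top");crop(c,225,145,265,130,3,"pics/c1.png")
st()
E
```

```text
t 0.15 p [ 288.4 -609.9  236.9] x [-0.904 -0.428  0.   ] y [-0.428  0.904  0.001] z [-0.001  0.001 -1.   ] F [ 0.3  0.6 -0.7] o 87.7
```

View pics/c1.png

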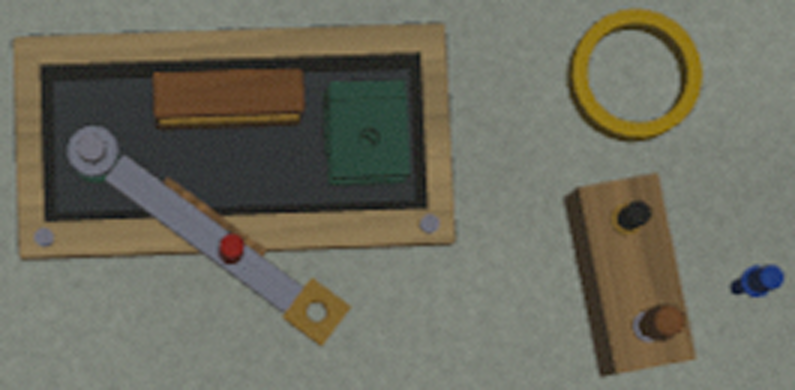

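Crop (x3): hole (370,137), pivot post (93,149), eye hole (316,311), peg top (231,243), black knob with brass collar (636,213), and board corners TL(14,40), TR(445,24), BR(454,243), BL(21,258). The choice of the pin is confirmed: black knob on a brass collar, with the brown punch in the other hole.

```bash
python3 - <<'E'
from h import *
c=capture("top")
f=lambda u,v,z:pix(c,225+(u+.5)/3-.5,145+(v+.5)/3-.5,z)[:2]
P=dict(hole=(370,137,87),pivot=(93,149,86),eye=(316,311,71),peg=(231,243,121),knob=(636,213,98),TL=(14,40,18),TR=(445,24,18),BR=(454,243,18),BL=(21,258,18),bTL=(579,190,58),bTR=(655,174,58),bBR=(694,357,58),bBL=(606,374,58))
Q={k:f(*v) for k,v in P.items()}
for k,v in Q.items(): print(k,v.round(1))
n=lambda a,b:np.linalg.norm(Q[a]-Q[b]).round(1)
print("board",n('TL','TR'),n('BL','BR'),n('TL','BL'),n('TR','BR'),"piv-hole",n('pivot','hole'),"piv-eye",n('pivot','eye'),"piv-peg",n('pivot','peg'))
ax=Q['TL']-Q['TR']+Q['BL']-Q['BR'];y=ax/np.linalg.norm(ax);x=np.array([y[1],-y[0]])
ctr=sum(Q[k] for k in('TL','TR','BR','BL'))/4
nom=ctr-10*x-90*y
print("x",x,"y",y,"nom",nom,"hole off",[(Q['hole']-nom)@x,(Q['hole']-nom)@y],"piv off",[(Q['pivot']-nom-200*y)@x,(Q['pivot']-nom-200*y)@y])
for k in('eye','peg'):
  d=Q[k]-Q['pivot'];print(k,np.arctan2(-d@x,-d@y))
# side check
s=capture("side")
for k,z in(('knob',98),('hole',87),('peg',121),('pivot',86)): print(k,proj(s,[*Q[k],z]))
crop(s,290,195,150,190,4,"pics/s1.png")
E
```

```text
hole [605.7 -92.5]
pivot [591.7 106.3]
eye [480.4 -57. ]
peg [522.5   6.1]
knob [ 554.1 -282.4]
TL [684.8 173.2]
TR [ 706.5 -154.3]
BR [ 538.5 -163.4]
BL [518.8 162.2]
bTL [ 575.5 -249.7]
bTR [ 588.9 -305.9]
bBR [ 454.6 -334.9]
bBL [ 440.6 -270.4]
board 328.3 326.2 166.4 168.3 piv-hole 199.2 piv-eye 197.6 piv-peg 121.8
x [0.99798066 0.0635185 ] y [-0.0635185   0.99798066] nom [607.88641787 -86.05295862] hole off [np.float64(-2.5935003647979133), np.float64(-6.253840523905809)] piv off [np.float64(-3.9113985622278578), np.float64(-7.028181742604204)]
eye 0.6619129298575146
peg 0.6679736029660821
knob [[385.13629405 315.99631027]]
hole [[380.31163534 258.13649618]]
peg [[331.95666958 224.92391774]]
pivot [[350.26322954 213.63013976]]
```

View pics/s1.png

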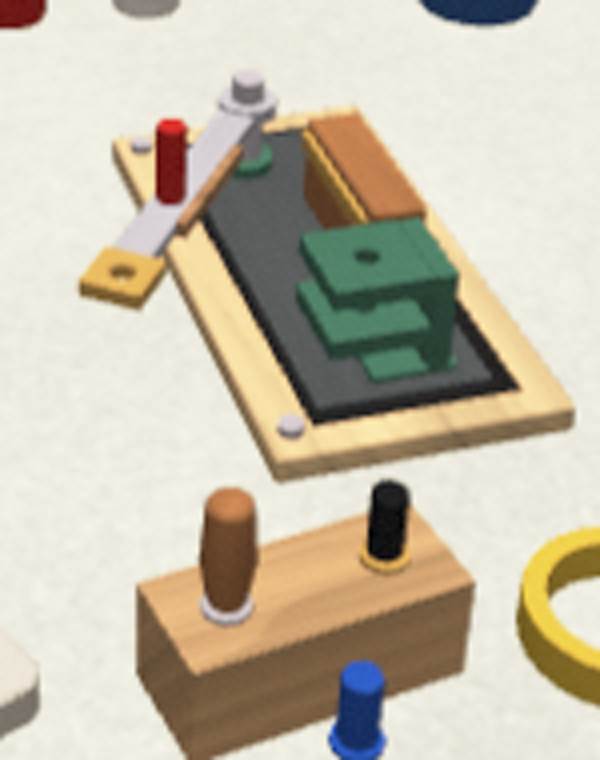

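The side view agrees with the top view to about 2 px (hole, peg and knob), and the sizes are right (pivot–hole 199, board 327x167). The measured shift is about (-3,-6.5) mm. First I shut the bar with the closed fist.

```bash
python3 -c "
import rig;print([n for n in dir(rig) if n[0]!='_']);print(getattr(rig,'tip_extent',None))"
python3 -m crank '[[-10,10,0,0],[-40,42,0,2],[-75,80,0,4],[-110,118,0,6],[-145,155,0,8],[-180,193,0,10],[-215,230,0,12],[-250,268,0,14],[-285,305,0,16],[-320,343,0,18],[-350,375,0,20],[-370,396,0,21.7]]' 0 30
```

```text
['IKError', 'capture', 'get_state', 'hand_in', 'tip_extent']
11.0
time: 1.45
tool_pos: [453.7, -90.8, 237.8]
eef_rot: [-0.099, 3.139, 0.002]
ft_force: [0.4, -1.4, 0.6]
opening: 1.8
```

```bash
python3 -c "
from h import *
s,R=st()
for n,w in(('peg',[522.5,6.1]),('start',[482,10])): print(n,R.T@(np.array([*w,100])-s['tool_pos']))"
```

```text
t 1.45 p [453.7 -90.8 237.8] x [-0.998 -0.063 -0.001] y [-0.063  0.998  0.001] z [ 0.001  0.001 -1.   ] F [ 0.4 -1.4  0.6] o 1.8
peg [-74.63054379  92.2203058  137.9487815 ]
start [-34.45854628  98.67550753 137.91737608]
```

```bash
python3 -m crank '[[-10,30,10,0],[-25,65,30,0],[-34,92,65,0],[-34,99,100,0],[-34,99,125,0],[-34,99,137,0],[-34,99,137,0]]'
python3 -c "
from h import *
s,R=st()"
python3 -m crank '[[-6,-1,0,0],[-12,-3,0,0],[-17,-5,0,0],[-21,-7,0,0],[-25,-10,0,0],[-29,-13,0,0],[-33,-16,0,0],[-37,-19,0,0]]'
```

```text
time: 2.15
tool_pos: [479.9, 10.3, 99.3]
eef_rot: [0.1, -3.137, -0.0]
ft_force: [-0.9, 0.0, 0.5]
opening: 0.5
t 2.15 p [479.9  10.3  99.3] x [-0.998 -0.064  0.003] y [-0.064  0.998  0.   ] z [-0.003 -0.    -1.   ] F [-0.9  0.   0.5] o 0.5
time: 2.95
tool_pos: [517.4, -6.5, 99.1]
eef_rot: [0.099, -3.136, -0.001]
ft_force: [-4.6, 4.4, 4.1]
opening: 0.0
```

```bash
python3 -m crank '[[-6,-3,0,0],[-12,-5,0,0],[-18,-7,0,0],[-24,-9,0,0],[-30,-10,0,0],[-36,-11,0,0],[-41,-12,0,0],[-46,-12,0,0],[-50,-12,0,0],[-53,-12,0,0],[-55,-12,0,0]]'
python3 -m crank '[[-2,0,0,0],[-4,0,0,0],[-5,0,0,0]]'
```

```text
time: 4.05
tool_pos: [569.7, -18.0, 97.8]
eef_rot: [0.096, -3.128, 0.004]
ft_force: [-6.9, -10.8, 1.3]
opening: 0.8
time: 4.35
tool_pos: [572.6, -19.1, 97.2]
eef_rot: [0.094, -3.124, 0.006]
ft_force: [-6.3, -2.9, 2.5]
opening: 0.6
```

```bash
python3 -m crank '[[-2,0,-1,0],[-4,0,-1,0],[-5,0,-1,0]]'
python3 -m crank '[[-2,0,-1,0],[-4,0,-1,0],[-4,0,-1,0]]'
```

```text
time: 4.65
tool_pos: [575.7, -19.5, 97.4]
eef_rot: [0.093, -3.12, 0.006]
ft_force: [-5.8, 0.1, 1.9]
opening: 0.6
time: 4.95
tool_pos: [578.1, -19.7, 97.6]
eef_rot: [0.091, -3.116, 0.006]
ft_force: [-5.2, 1.0, -0.0]
opening: 0.5
```

```bash
python3 -m crank '[[-2,0,-1,0],[-4,0,-1,0],[-6,0,-1,0],[-8,0,-1,0],[-8,0,-1,0]]'
python3 - <<'E'
from h import *
s,R=st()
c=capture("top");crop(c,225,145,265,130,3,"pics/c2.png")
E
```

```text
time: 5.45
tool_pos: [582.3, -19.8, 97.1]
eef_rot: [0.089, -3.108, 0.007]
ft_force: [-11.6, 3.2, 4.8]
opening: 0.2
t 5.45 p [582.3 -19.8  97.1] x [-0.998 -0.057  0.032] y [-0.057  0.998 -0.003] z [-0.032 -0.005 -0.999] F [-11.6   3.2   4.8] o 0.2
```

View pics/c2.png

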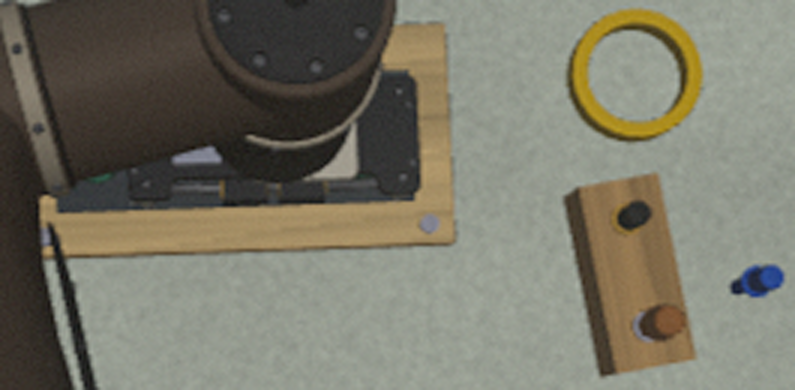

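The arm hides the bar in this picture. The force has risen to 11.6 N, so I press once more to confirm that it is on the stop.

```bash
python3 -m crank '[[-2,0,0,0],[-4,0,0,0],[-6,0,0,0],[-6,0,0,0]]'
python3 - <<'E'
from h import *
s,R=st()
E
```

```text
time: 5.9
tool_pos: [582.4, -20.0, 95.8]
eef_rot: [0.086, -3.097, 0.007]
ft_force: [-19.8, 6.2, 11.7]
opening: 0.7
t 5.9 p [582.4 -20.   95.8] x [-0.998 -0.056  0.043] y [-0.056  0.998 -0.003] z [-0.043 -0.006 -0.999] F [-19.8   6.2  11.7] o 0.7
```

It stalled at x=582.4 while the force rose to 20 N, so the bar is on the stop. I back off, then go above the pin.

```bash
python3 -m crank '[[8,0,0,0],[20,0,-10,0],[25,0,-40,0],[30,-20,-75,0],[34,-60,-87,0],[38,-105,-87,0],[41,-150,-87,0],[44,-195,-87,0],[46,-230,-87,0],[46,-250,-87,0],[46,-260,-87,0],[46,-260,-87,0]]' 80 30
python3 - <<'E'
from h import *
s,R=st()
c=capture("top");crop(c,225,145,265,130,3,"pics/c3.png")
print("knob top pix", 225+636/3,145+213/3,"delta tool to knob", R.T@(np.array([554.1,-282.4,78])-s['tool_pos']))
E
```

```text
time: 7.1
tool_pos: [554.5, -282.8, 186.1]
eef_rot: [0.083, -3.098, 0.007]
ft_force: [-0.5, 0.8, 0.1]
opening: 69.8
t 7.1 p [ 554.5 -282.8  186.1] x [-0.998 -0.054  0.042] y [-0.054  0.999 -0.004] z [-0.042 -0.006 -0.999] F [-0.5  0.8  0.1] o 69.8
knob top pix 437.0 216.0 delta tool to knob [ -4.14860625   0.81052039 108.03257304]
```

View pics/c3.png

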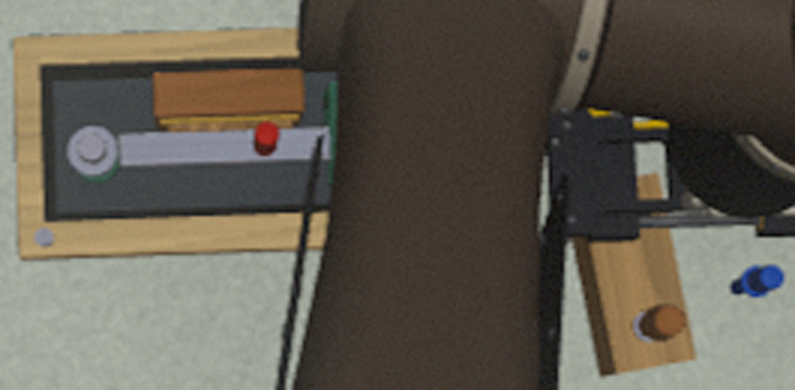

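The bar lies straight along the jig against the form (peg top at 266,133). Now I descend onto the knob.

```bash
python3 -m crank '[[-1,0,20,0],[-2,1,50,0],[-3,1,75,0],[-3,1,90,0],[-4,1,100,0],[-4,1,106,0],[-4,1,108,0],[-4,1,108,0]]'
python3 - <<'E'
from h import *
s,R=st()
c=capture("side");crop(c,290,235,170,150,4,"pics/s2.png")
c=capture("top");q=pix(c,225+266.5/3-.5,145+133.5/3-.5,121)[:2]-np.array([591.7,106.3])
x=np.array([.998,.0635]);y=np.array([-.0635,.998]);print("q",np.arctan2(-q@x,-q@y),np.hypot(*q))
E
```

```text
time: 7.95
tool_pos: [554.4, -281.0, 78.5]
eef_rot: [0.085, -3.099, 0.007]
ft_force: [-0.2, -0.5, 1.4]
opening: 69.9
t 7.95 p [ 554.4 -281.    78.5] x [-0.998 -0.055  0.042] y [-0.055  0.998 -0.004] z [-0.041 -0.006 -0.999] F [-0.2 -0.5  1.4] o 69.9
q -0.008773334992568316 123.15444400970608
```

View pics/s2.png

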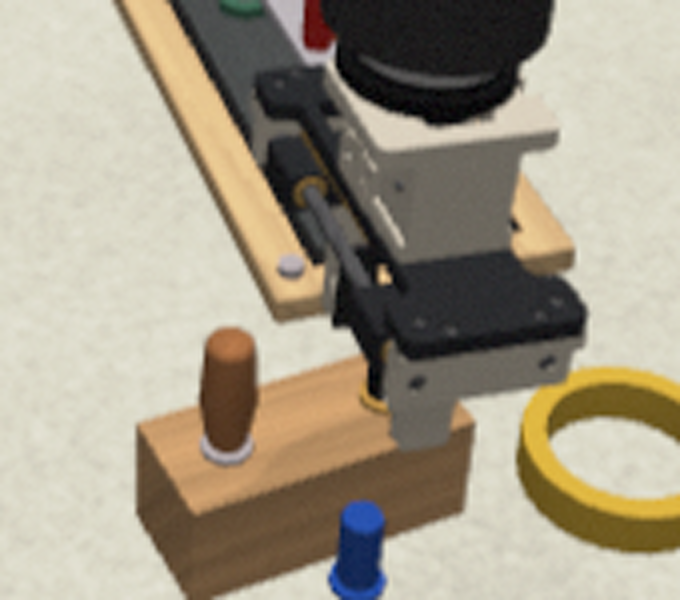

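The bar is shut (q≈-0.01). I check the finger's x alignment with the knob in side pixels before gripping.

```bash
python3 - <<'E'
from h import *
c=capture("side")
print((proj(c,[[554.4,-337,68],[554.4,-316,68],[544.4,-337,68],[564.4,-337,68],[554.1,-282.4,60],[542.1,-282.4,60]])-[290,235])*4)
E
```

```text
[[415.08965576 459.39536911]
 [399.64424396 425.54712518]
 [392.91205797 462.79007227]
 [437.17741299 456.01441775]
 [374.23541232 387.22395752]
 [348.95060001 390.91311736]]
```

Alignment is within 2–3 mm, so I grip.

```bash
python3 -m crank '[[0,0,0,0],[0,0,0,0],[0,0,0,0],[0,0,0,0],[0,0,0,0],[0,0,0,0],[0,0,0,0]]' 0 50
python3 -m crank '[[0,0,-5,0],[0,0,-15,0],[0,0,-30,0],[0,0,-50,0],[0,0,-75,0],[0,0,-95,0],[0,0,-100,0],[0,0,-100,0]]'
python3 - <<'E'
from h import *
s,R=st()
c=capture("side");crop(c,290,195,150,190,4,"pics/s3.png")
E
```

```text
time: 8.8
tool_pos: [554.6, -281.5, 78.9]
eef_rot: [0.085, -3.1, 0.008]
ft_force: [0.5, -6.9, 4.4]
opening: 19.2
time: 9.6
tool_pos: [558.9, -280.8, 179.2]
eef_rot: [0.085, -3.101, 0.008]
ft_force: [-0.5, 0.8, -1.3]
opening: 17.1
t 9.6 p [ 558.9 -280.8  179.2] x [-0.998 -0.055  0.04 ] y [-0.055  0.998 -0.004] z [-0.039 -0.006 -0.999] F [-0.5  0.8 -1.3] o 17.1
```

View pics/s3.png

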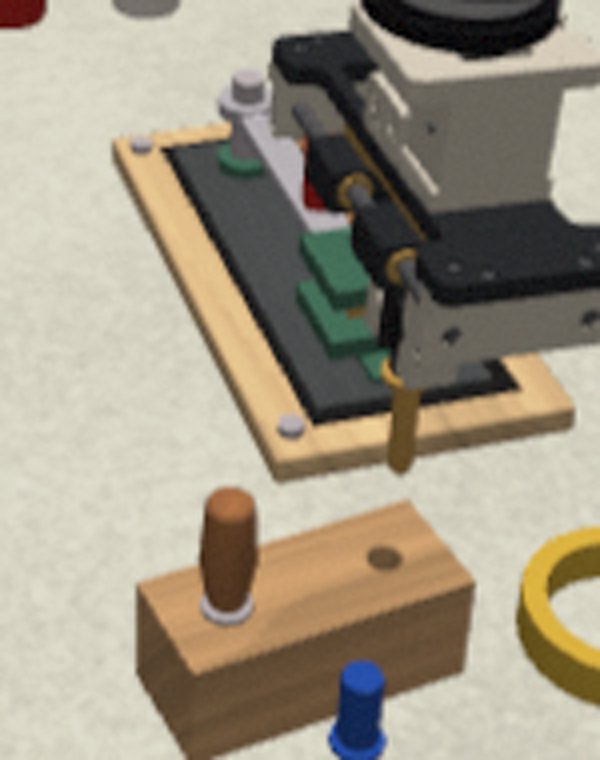

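The pin is held, its tip at crop (399,470), collar at about (402,372). The block's hole is empty and the punch is untouched. Next I work out hole and tip positions from the images.

```bash
python3 - <<'E'
from h import *
t=capture("top");s=capture("side")
def cen(f,u,v,r):
    g=cv2.cvtColor(cv2.imread(f),cv2.COLOR_BGR2GRAY).astype(float)
    y,x=np.mgrid[v-r:v+r+1,u-r:u+r+1];w=np.clip(np.median(g[v-r:v+r+1,u-r:u+r+1])-g[v-r:v+r+1,u-r:u+r+1]-4,0,None);return (w*x).sum()/w.sum(),(w*y).sum()/w.sum()
ht=cen("pics/top0.png",348,190,5);hs=cen("pics/side0.png",382,259,5)
print("hole px",ht,hs,"top->",pix(t,*ht,87),"side->",pix(s,*hs,87))
print("tip side",pix(s,290+(399.5)/4-.5,195+468/4-.5,108))
print("block hole side",pix(s,290+385/4-.5,195+558/4-.5,58),"top knob",pix(t,436.8,215.9,98))
st0=get_state();print(st0["tool_pos"])
E
```

```text
hole px (np.float64(348.08988764044943), np.float64(189.76966292134833)) (np.float64(381.2668957617411), np.float64(258.6575028636884)) top-> [606.93165386 -92.63206625  87.        ] side-> [607.09483623 -94.71817323  87.        ]
tip side [ 560.9448733  -283.26608594  108.        ]
block hole side [ 557.03612473 -286.6956442    58.        ] top knob [ 553.65104574 -282.7291367    98.        ]
[ 557.86628824 -280.559076    177.30739925]
```

```bash
python3 -m crank '[[-5,12,0,0],[-14,40,0,0],[-26,75,0,0],[-38,112,0,0],[-48,145,0,0],[-54,168,0,0],[-57,180,0,0],[-58,186,0,0],[-58,186,0,0],[-58,186,0,0]]'
python3 - <<'E'
from h import *
st()
c=capture("side");crop(c,310,185,150,130,5,"pics/s4.png")
p=np.mean([ (capture("side"),get_state()["tool_pos"])[1] for _ in range(5)],0);print(p)
st()
E
```

```text
time: 10.75
tool_pos: [605.2, -92.3, 174.0]
eef_rot: [0.084, -3.097, 0.007]
ft_force: [-0.9, -0.6, -2.2]
opening: 17.3
t 10.75 p [605.2 -92.3 174. ] x [-0.998 -0.054  0.044] y [-0.054  0.999 -0.003] z [-0.043 -0.006 -0.999] F [-0.9 -0.6 -2.2] o 17.3
[605.36480188 -92.51640712 174.23958893]
t 11.05 p [605.4 -92.3 174.3] x [-0.998 -0.054  0.043] y [-0.054  0.999 -0.003] z [-0.043 -0.005 -0.999] F [ 0.1 -0.2 -0. ] o 16.8
```

View pics/s4.png

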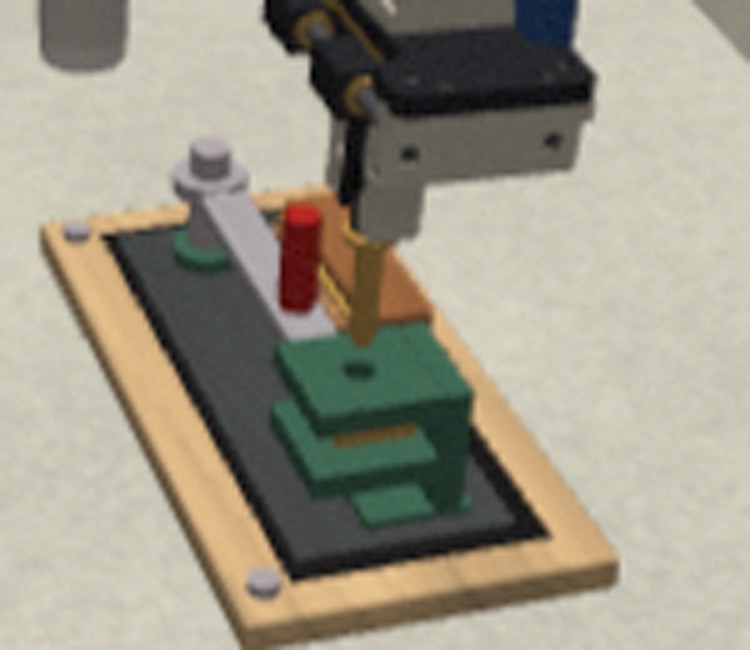

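The tip is just above the ear at crop (362,344), the hole at (360,370), and the eye shows between the ears. I compare the tip with the hole at their known heights.

```bash
python3 - <<'E'
from h import *
s=capture("side")
f=lambda u,v,z:pix(s,310+(u+.5)/5-.5,185+(v+.5)/5-.5,z)
h=f(360,370,87);t=f(362,343,101.5)
print(h,t,"move",h-t)
g=(proj(s,[[*h[:2],101.5],[*t[:2],101.5],[*t[:2],151]])-[310,185])*5+2;print(g)
E
```

```text
[607.85089309 -94.65476372  87.        ] [607.36851252 -95.59033082 101.5       ] move [  0.48238057   0.9355671  -14.5       ]
[[362.42268778 341.64530246]
 [362.         343.        ]
 [370.55178161 242.81553597]]
```

Within 1 mm, and the pin is upright. I descend gently.

```bash
python3 -m crank '[[-1,1,4,0],[-1,1,8,0],[-1,1,11,0],[-1,1,13,0],[-1,1,15,0],[-1,1,16,0],[-1,1,17,0],[-1,1,18,0],[-1,1,18,0]]'
python3 -c "
from h import *
st()"
```

```text
time: 12.0
tool_pos: [605.6, -91.3, 156.2]
eef_rot: [0.083, -3.097, 0.007]
ft_force: [1.0, 0.1, -0.4]
opening: 17.2
t 12.0 p [605.6 -91.3 156.2] x [-0.998 -0.054  0.043] y [-0.054  0.999 -0.003] z [-0.043 -0.005 -0.999] F [ 1.   0.1 -0.4] o 17.2
```

The nose is in the hole with no contact. I continue.

```bash
python3 -m crank '[[0,0,1.5,0],[0,0,3,0],[0,0,4.5,0],[0,0,6,0],[0,0,7,0],[0,0,8,0],[0,0,8,0]]'
python3 -c "
from h import *
st()"
```

```text
time: 12.7
tool_pos: [605.2, -91.3, 148.0]
eef_rot: [0.083, -3.097, 0.007]
ft_force: [0.4, -0.6, -0.7]
opening: 17.1
t 12.7 p [605.2 -91.3 148. ] x [-0.998 -0.054  0.043] y [-0.054  0.999 -0.003] z [-0.043 -0.006 -0.999] F [ 0.4 -0.6 -0.7] o 17.1
```

```bash
python3 -m crank '[[0,0,1,0],[0,0,2,0],[0,0,3,0],[0,0,4,0],[0,0,5,0],[0,0,6,0],[0,0,6,0]]'
python3 -c "
from h import *
st()"
```

```text
time: 13.4
tool_pos: [605.1, -91.3, 142.0]
eef_rot: [0.084, -3.097, 0.007]
ft_force: [1.3, 0.9, -0.7]
opening: 17.4
t 13.4 p [605.1 -91.3 142. ] x [-0.998 -0.054  0.043] y [-0.054  0.999 -0.003] z [-0.043 -0.006 -0.999] F [ 1.3  0.9 -0.7] o 17.4
```

Tip at about 69, inside the eye's top. Now the drawing-in phase.

```bash
python3 -m crank '[[0,0,1,0],[0,0,2,0],[0,0,3,0],[0,0,4,0],[0,0,4,0]]'
python3 -c "
from h import *
st()"
```

```text
time: 13.9
tool_pos: [605.6, -91.3, 138.6]
eef_rot: [0.084, -3.099, 0.007]
ft_force: [2.2, 0.5, 4.0]
opening: 17.3
t 13.9 p [605.6 -91.3 138.6] x [-0.998 -0.054  0.041] y [-0.054  0.999 -0.003] z [-0.041 -0.006 -0.999] F [2.2 0.5 4. ] o 17.3
```

```bash
python3 -m crank '[[0,0,1,0],[0,0,2,0],[0,0,3,0],[0,0,4,0],[0,0,4,0]]'
python3 -c "
from h import *
st()"
```

```text
time: 14.4
tool_pos: [605.5, -91.4, 134.3]
eef_rot: [0.084, -3.099, 0.007]
ft_force: [2.1, 0.7, 0.8]
opening: 17.2
t 14.4 p [605.5 -91.4 134.3] x [-0.998 -0.054  0.041] y [-0.054  0.999 -0.003] z [-0.041 -0.006 -0.999] F [2.1 0.7 0.8] o 17.2
```

```bash
python3 -m crank '[[0,0,1,0],[0,0,2,0],[0,0,3,0],[0,0,4,0],[0,0,5,0],[0,0,6,0],[-0.3,0,7,0],[-0.3,0,8,0],[-0.4,0,9,0],[-0.4,0,10,0],[-0.4,0,11,0],[-0.4,0,11,0]]'
python3 -c "
from h import *
st()"
```

```text
time: 15.6
tool_pos: [605.5, -91.4, 123.1]
eef_rot: [0.084, -3.099, 0.007]
ft_force: [2.6, -0.5, 1.1]
opening: 16.8
t 15.6 p [605.5 -91.4 123.1] x [-0.998 -0.054  0.041] y [-0.054  0.999 -0.003] z [-0.041 -0.006 -0.999] F [ 2.6 -0.5  1.1] o 16.8
```

Tip at about 50, in the lower ear and with little force. 15.4 mm remain.

```bash
python3 -m crank '[[0,0,1.5,0],[0,0,3,0],[0,0,4.5,0],[0,0,6,0],[-0.2,0,7.5,0],[-0.3,0,9,0],[-0.4,0,10.5,0],[-0.5,0,12,0],[-0.5,0,13,0],[-0.5,0,14,0],[-0.5,0,14,0]]'
python3 -m crank '[[0,0,0.7,0],[0,0,1.4,0],[0,0,2,0],[0,0,2,0]]'
python3 -c "
from h import *
st()"
```

```text
time: 16.7
tool_pos: [605.4, -91.5, 109.0]
eef_rot: [0.084, -3.099, 0.007]
ft_force: [3.7, -1.3, 0.6]
opening: 17.1
time: 17.1
tool_pos: [605.5, -91.5, 107.3]
eef_rot: [0.084, -3.099, 0.007]
ft_force: [2.9, -0.0, 4.8]
opening: 16.9
t 17.1 p [605.5 -91.5 107.3] x [-0.998 -0.054  0.041] y [-0.054  0.999 -0.004] z [-0.041 -0.006 -0.999] F [ 2.9 -0.   4.8] o 16.9
```

```bash
python3 -m crank '[[0,0,0.6,0],[0,0,1.2,0],[0,0,1.2,0]]'
python3 -m crank '[[0,0,0,0],[0,0,0,0],[0,0,0,0],[0,0,0,0],[0,0,0,0],[0,0,0,0]]' 42
python3 -c "
from h import *
st()"
```

```text
time: 17.4
tool_pos: [605.5, -91.5, 106.7]
eef_rot: [0.085, -3.1, 0.007]
ft_force: [1.7, 0.2, 7.6]
opening: 17.4
time: 18.0
tool_pos: [605.3, -91.5, 106.5]
eef_rot: [0.085, -3.099, 0.007]
ft_force: [0.1, -0.1, 0.1]
opening: 36.5
t 18.0 p [605.3 -91.5 106.5] x [-0.998 -0.054  0.041] y [-0.055  0.999 -0.004] z [-0.041 -0.006 -0.999] F [ 0.1 -0.1  0.1] o 36.5
```

```bash
python3 -m crank '[[0,0,-5,0],[0,0,-20,0],[0,0,-45,0],[0,0,-75,0],[0,0,-100,0],[0,-35,-110,0],[0,-75,-115,0],[0,-120,-115,0],[0,-165,-115,0],[0,-200,-115,0],[0,-220,-115,0],[0,-220,-115,0]]'
python3 - <<'E'
from h import *
st()
a=capture("side")["img"][195:325,290:420];b=capture("top")["img"][145:275,225:355]
cv2.imwrite("pics/f1.png",cv2.resize(np.hstack([a,b]),None,fx=3,fy=3,interpolation=cv2.INTER_CUBIC))
E
```

```text
time: 19.2
tool_pos: [621.6, -312.9, 221.8]
eef_rot: [0.08, -3.099, 0.007]
ft_force: [-0.2, 0.3, -0.2]
opening: 36.8
t 19.2 p [ 621.6 -312.9  221.8] x [-0.998 -0.052  0.042] y [-0.052  0.999 -0.004] z [-0.042 -0.006 -0.999] F [-0.2  0.3 -0.2] o 36.8
```

View pics/f1.png

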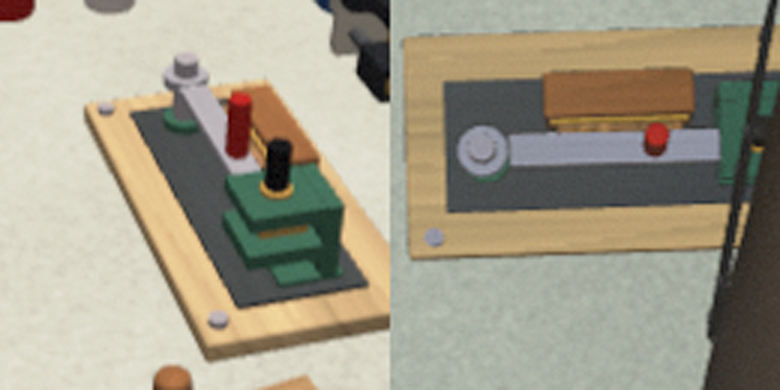

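The side view shows the pin upright, its collar on the ear and the bar shut. Contact was felt at the seated height (TCP 107.3, expected 107.7). I hand in.

```bash
python3 -c "
from rig import *
print(hand_in())"
```

```text
the job is handed in; nothing more can be done
None
```

The bar is shut, the brass pin is through both ears and the eye, and I handed the job in after about 19 s of robot time. No verdict was reported.

**Bar:** I pushed it shut by its peg with the closed gripper until it stalled on the stop at about 20 N. The top view then gave a bar angle of about -0.01 rad.

**Pin:** The black-knobbed pin came out of the block, and I lined it up over the hole by sight to within about 1 mm. The highest vertical force I read at the end of a pressing move was about 8 N, well under the 40 N limit.

**Last checks:**
- **Seating:** Contact came at a tool height of 107.3 mm, against 107.7 mm expected.
- **Release:** The wrist force was about zero after I opened the fingers.
- **Side view:** The pin stood upright with its collar on the upper ear.
- **Bar after insertion:** It still looked shut in both views; I did not measure its angle again.
- **Not confirmed:** The arm hid the pin in the last top view, and I did not measure the collar's height in a picture. Flush seating therefore rests on the side view and the contact height.
- **Bystanders:** The punch was untouched in the pictures. I kept clear of the other items but did not check them one by one at the end.

**Disagreements:** The two cameras differed by 2–4 mm in absolute position, so I aligned the pin within the side view only. Pushing the bar left the tool tilted by about 0.04 rad, which did not affect the pin because it was gripped upright.

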